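# Load the two drilling jigs

## Robot

A 7-joint arm with a two-finger parallel gripper is mounted at the origin on the work surface. World frame = base frame: x ahead of the robot, y to its left, z up, the work surface at z = 0. Lengths are in m, angles in rad, forces in N, time in s.
With the tool pointing down it reaches from about 0.4 to 0.85 m from the base axis. Payload 10.4 kg.
Tool frame: the origin (TCP) lies at the very end of the fingers, on their centre line; the grasp point (between the pads) lies 19 mm behind it; z points along the fingers, y is the line along which they close (so a half turn about z gives the same grasp; the last joint's range is limited). The gripper opens to 85 mm and grips with 20 to 120 N. Pads are 22 mm wide; open, the fingers measure 114 mm over their backs; the gripper's body (76 mm by 85 mm) begins 54 mm behind the grasp point. The pads swing forward as they close: fully open they stand 13 mm farther back than shut.
Start: joints at [1.259, 0.332, -0.065, 1.46, 0.022, 1.35, -0.088], TCP at [0.178, -0.599, 0.231] pointing down, gripper open.
Joint ranges: [-2.6, 2.6], [-0.5, 2.12], [-1.47, 1.34], [0.16, 2.42], [-1.27, 4.41], [0.06, 2.06], [-2.6, 2.6]. Speed limits (rad/s): [2.22, 2.22, 2.79, 2.79, 3.14, 3.14, 3.14].

## Interface

Orientations are given as a unit quaternion [x, y, z, w].
In Python, from workcell import manip, vision, order gives the robot as it stands. The module is installed in compiled form; this text tells all that it offers.
- The arm moves only by the tool move_arm, never from a script. Its argument "motion" is a list of rows, each a list of 3 entries, a list of its own where there are three numbers: the shift along the tool's x, y, z scaled (see below), then the turn, a rotation vector about the tool's x, y, z scaled (see below), then the opening, from -1 (shut) to 1 (fully open). In form: [[[dx, dy, dz], [wx, wy, wz], hand], ...]. A call has 1 to 12 rows; each row shifts and turns the commanded pose from where the row before left it, along the tool's axes as they then stand; what a row does not reach is not made up. The controller multiplies each number of a shift by 0.75 m and each number of a turn by pi/4 rad. A row lasts 1/10 s, in which the tool goes at most 50 mm and 8.59 degrees, less where a joint would pass 70% of its speed; a pose out of reach is approached as far as the arm can. A call with a number of a shift or a turn outside -1 to 1 is refused whole. A call with a gripper value outside its range is refused whole. The fingers move at their own pace and stop on an object; "newtons" is the grip in N (left out, the last holds). Time passes only in rows, so rows that do not move let the fingers close. It gives the time, the measured TCP pose, the force, the opening and the grip force at its end, in the units of the state.
- manip.get_obs(): the state, without advancing time (a new reading comes with each control period).
- vision.camera(name): name is "scene" or "side" or "wrist"; returns a dict with "pixels" (400x640x3 uint8, red, green, blue), "fx", "fy", "cx", "cy" (pixels), "k1" (the pictures are not rectified: a ray, as slopes to the right and down, at radius r is drawn at 1 + k1 r^2 times it, then the intrinsics apply), "R" (3x3) and "t" (3): a world point X has camera coordinates R X + t. Camera axes: x right, y down, z forward; pixel columns grow to the right and rows downward; lengths in m; the calibration is good to about 2 mm. A picture is of the moment at which its call begins. There is no depth.
- order.hand_in(): hands the job in; it is judged then, once.
The state is a dict: "clock": time; "joint_pos": joint angles; "joint_velocities": joint speeds; "tau": joint torques, N m; "position": TCP position; "ee_rot": TCP orientation; "ft_force": force on the tool from outside, world axes, zero at the start; "torque": the same for the moment, N m; "grip_width": opening from 0.0 (shut) to 1.0 (fully open); "grasp_force": force on a finger pad.
Only numpy, scipy, OpenCV 4.12 (cv2) and the standard library are available. Lean on these libraries where they do the work, as an engineer would, in place of code of your own. Each camera call takes 0.05 s, during which the arm holds its last target. There are 200 camera calls.

## Task

Load both drilling jigs by lowering the loose parts over their upright studs, not letting them drop. On the round jig with the tall stud put the plain spacer ring first, then the hubbed flange with its hub up, then the stepped round nut with its wide foot down; on the square jig with the short stud put the square blank first, then the hexagonal nut. Leave the oil bottle, the drill sleeve and the standing bolt where they are.

Things in the scene. Friction and masses are not known exactly. Their poses are not given: they have to be found in the camera images.
- round_jig: Fixed drilling jig: dark round base 92 mm in diameter and 14 mm thick with a bright upright stud 16 mm in diameter on its centre; the stud's top is 68 mm above the table, its last 10 mm taper to 6 mm. Origin: centre of the underside, on the table, on the stud's axis; z up.
- square_jig: Fixed drilling jig: dark square base 90 x 90 mm and 14 mm thick with a bright upright stud 16 mm in diameter on its centre; the stud's top is 44 mm above the table, its last 10 mm taper to 6 mm. Origin: centre of the underside, on the table, on the stud's axis; z up, x and y parallel to the edges.
- spacer: Loose plain steel ring, outside diameter 60 mm, 18 mm high, bore 25 mm right through, about 0.33 kg. Origin: centre of the underside (on the bore's axis); z up.
- flange: Loose aluminium flange, lying hub up: disc 68 mm in diameter and 8 mm thick, on it a hub 44 mm in diameter up to a height of 22 mm overall, bore 25 mm right through, about 0.13 kg. Origin: centre of the disc's underside; z up, towards the hub.
- round_nut: Loose steel slip-on nut (no thread), standing on its wide foot: foot 54 mm in diameter and 6 mm thick, above it a ribbed round body 42 mm in diameter (44 mm over the ribs, which are only marks) up to a height of 28 mm overall, bore 25 mm right through, about 0.22 kg. Origin: centre of the foot's underside; z up.
- square_blank: Loose aluminium square plate 56 x 56 mm, 16 mm high, with a 25 mm bore right through its centre, about 0.14 kg. Origin: centre of the underside; z up, x and y parallel to the edges.
- hex_nut: Loose steel hexagonal slip-on nut (no thread), 44 mm across flats, 24 mm high, bore at least 25 mm right through, about 0.18 kg. Origin: centre of the underside; z up; x points square to one of its flats (so a flat faces every 60 degrees from x).
- oil_bottle: Loose white bottle with blue cap and thin brass spout, 56 mm in diameter, 135 mm high, standing; to be left alone. Origin: centre of the underside.
- drill_sleeve: Loose dark steel taper sleeve standing among the parts, 24 mm in diameter at the foot, 64 mm high; to be left alone. Origin: centre of the underside.
- bolt: Loose steel bolt standing on its head among the parts: head 24 mm across, shank 12 mm, 47 mm high overall; to be left alone. Origin: centre of the head's underside.

How it is judged:
At the end, for the whole second after the job is handed in: On the round jig from below: spacer (underside 14 mm above the table), flange hub up (32 mm), round nut foot down (54 mm); on the square jig: square blank (14 mm), hexagonal nut (30 mm). Each height within 4 mm, each axis within 9 mm of the stud's, each within 0.12 rad of upright, at rest (horizontal distance between each of spacer, flange, round_nut and round_jig below 0.009 m and z of spacer in the frame of round_jig between 0.01 and 0.018 m and angle between each of spacer, flange, round_nut, square_blank, hex_nut's own z axis and vertical below 0.12 rad and linear speed of each of spacer, flange, round_nut, square_blank, hex_nut below 0.02 m/s and z of flange in the frame of round_jig between 0.028 and 0.036 m and z of round_nut in the frame of round_jig between 0.05 and 0.058 m and horizontal distance between each of square_blank, hex_nut and square_jig below 0.009 m and z of square_blank in the frame of square_jig between 0.01 and 0.018 m and z of hex_nut in the frame of square_jig between 0.026 and 0.034 m); the robot touches nothing.
It fails at once if the oil bottle is moved by more than 25 mm or tipped (distance of oil_bottle from where it was at the start of the episode above 0.025 m or angle between oil_bottle's own z axis and vertical above 0.5 rad).
It fails at once if the drill sleeve is moved by more than 25 mm or tipped (distance of drill_sleeve from where it was at the start of the episode above 0.025 m or angle between drill_sleeve's own z axis and vertical above 0.5 rad).
It fails at once if the bolt is moved by more than 25 mm or tipped (distance of bolt from where it was at the start of the episode above 0.025 m or angle between bolt's own z axis and vertical above 0.5 rad).
It fails at once if a part is dropped (it falls free of the fingers faster than 0.8 m/s, a fall of about 33 mm) ((contact force between spacer and the fingers below 0.05 N and linear speed of spacer above 0.8 m/s) or (contact force between flange and the fingers below 0.05 N and linear speed of flange above 0.8 m/s) or (contact force between round_nut and the fingers below 0.05 N and linear speed of round_nut above 0.8 m/s) or (contact force between square_blank and the fingers below 0.05 N and linear speed of square_blank above 0.8 m/s) or (contact force between hex_nut and the fingers below 0.05 N and linear speed of hex_nut above 0.8 m/s)).
It also fails if it takes over 112 s, if anything falls off the work surface, if the arm or the gripper's body presses on something with over 40 N, if the wrist force passes 120 N, or if a joint passes its speed limit or range.

## Working session

There is one attempt and no reset: what is moved stays moved. The work goes in short steps, Python scripts to look and compute and a tool call to move; the robot and the scene stay as the last step left them, time stands still between calls to the robot, and variables do not carry over. Pictures are saved under pics/ and viewed, at most 14 in all, crops included, and the job is handed in when it is done.

Besides the shell and the picture viewer there is one more tool, called after "Call:" in YAML: its name, and indented under it one key for each argument. move_arm: Moves the arm, as the interface text tells. Its arguments: {"type":"object","properties":{"motion":{"type":"array"},"newtons":{"type":"number"}},"required":["motion"]}

```bash
mkdir -p pics
cat > h.py <<'E'
import numpy as np, cv2
from workcell import manip, vision, order
def snap(n,f):
    c=vision.camera(n); cv2.imwrite(f'pics/{f}.png',cv2.cvtColor(c['pixels'],cv2.COLOR_RGB2BGR)); np.save(f'pics/{f}.npy',c,allow_pickle=True); return c
def load(f): return np.load(f'pics/{f}.npy',allow_pickle=True).item()
def ray(c,u,v):
    K=np.array([[c['fx'],0,c['cx']],[0,c['fy'],c['cy']],[0,0,1]])
    d=np.array([(u-c['cx'])/c['fx'],(v-c['cy'])/c['fy']]); s=d.copy()
    for _ in range(20): s=d/(1+c['k1']*(s@s))
    R=np.array(c['R']);return -R.T@np.array(c['t']), R.T@np.array([*s,1])
def plane(c,u,v,z):
    o,d=ray(c,u,v); return o+d*(z-o[2])/d[2]
def proj(c,X):
    p=np.array(c['R'])@np.array(X)+np.array(c['t']); s=p[:2]/p[2]; s=s*(1+c['k1']*(s@s))
    return s*[c['fx'],c['fy']]+[c['cx'],c['cy']]
E
python3 - <<'E'
from h import *
for n in ['scene','side','wrist']:
    c=snap(n,n+'0'); print(n,c['fx'],c['k1'],-np.array(c['R']).T@c['t'],np.round(c['R'],2).tolist())
o=manip.get_obs();print({k:np.round(v,3).tolist() for k,v in o.items()})
E
```

```text
scene 480.54609072803606 -0.12821761320174582 [1.01624766 0.64835149 1.02470884] [[-0.82, 0.57, -0.0], [0.44, 0.62, -0.65], [-0.37, -0.53, -0.76]]
side 398.55697717914074 -0.0581401003943495 [0.18077438 0.5703049  0.49935663] [[-0.88, -0.47, -0.01], [-0.25, 0.49, -0.84], [0.4, -0.73, -0.55]]
wrist 342.65716222845015 -0.0591676841398179 [ 0.24972779 -0.57665079  0.37253617] [[0.29, -0.96, -0.0], [-0.92, -0.27, 0.3], [-0.28, -0.08, -0.96]]
{'clock': 0.15, 'joint_pos': [1.259, 0.333, -0.065, 1.461, 0.022, 1.35, -0.088], 'joint_velocities': [0.001, -0.003, 0.0, -0.003, -0.002, 0.001, -0.001], 'tau': [0.001, -62.582, 0.049, -39.185, 0.016, 0.007, 0.0], 'position': [0.178, -0.599, 0.231], 'ee_rot': [0.99, 0.144, -0.0, -0.001], 'ft_force': [0.604, 0.016, -0.086], 'torque': [0.084, 0.044, -0.019], 'grasp_force': 0.0, 'grip_width': 1.004}
```

View pics/scene0.png

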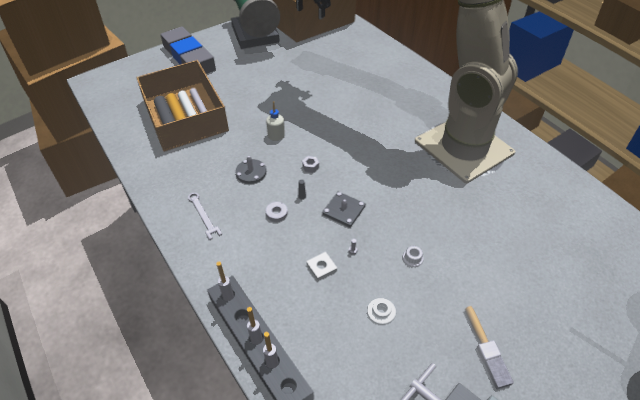

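View pics/side0.png

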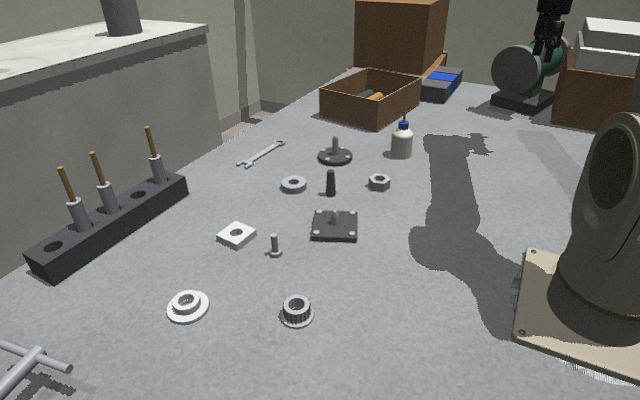

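The scene view shows the round jig at (251,170), hex nut (311,162), sleeve (301,189), spacer (277,211), square jig (344,208), bolt (353,247), blank (321,265), round nut (414,256), flange (382,311) and bottle (275,125). The side view shows the same parts. Next I'll enlarge them and measure.

Run:
```python
from h import *
a=load('scene0');b=load('side0')
# rough: name, scene px, side px, z
for n,u,w,z in [('rjig',(251,170),(335,156),.014),('hex',(311,162),(379,180),.024),('sleeve',(301,180),(331,172),.064),('spacer',(277,210),(294,183),.018),('sqjig',(344,208),(334,226),.014),('bolt',(353,242),(274,236),.047),('blank',(321,264),(236,234),.016),('rnut',(414,253),(298,304),.028),('flange',(382,308),(189,299),.022),('bottle',(275,115),(402,125),.135)]:
    print(n,np.round(plane(a,*u,z),3),np.round(plane(b,*w,z),3))
def up(c,x0,y0,x1,y1,s):
    return cv2.resize(cv2.cvtColor(c['pixels'],cv2.COLOR_RGB2BGR)[y0:y1,x0:x1],None,fx=s,fy=s,interpolation=cv2.INTER_CUBIC)
cv2.imwrite('pics/c1.png',up(a,225,130,435,330,3)[:600]); cv2.imwrite('pics/c2.png',up(b,160,130,400,330,3)[:600])
```

```text
rjig [ 0.609 -0.281  0.014] [ 0.604 -0.274  0.014]
hex [ 0.451 -0.198  0.024] [ 0.449 -0.195  0.024]
sleeve [ 0.536 -0.122  0.064] [ 0.534 -0.114  0.064]
spacer [ 0.629 -0.103  0.018] [ 0.624 -0.101  0.018]
sqjig [ 0.473 -0.006  0.014] [ 0.468 -0.     0.014]
bolt [0.539 0.117 0.047] [0.532 0.115 0.047]
blank [0.631 0.108 0.016] [0.626 0.114 0.016]
rnut [0.424 0.223 0.028] [0.419 0.219 0.028]
flange [0.587 0.293 0.022] [0.582 0.288 0.022]
bottle [ 0.489 -0.326  0.135] [ 0.431 -0.274  0.135]
```

View pics/c1.png

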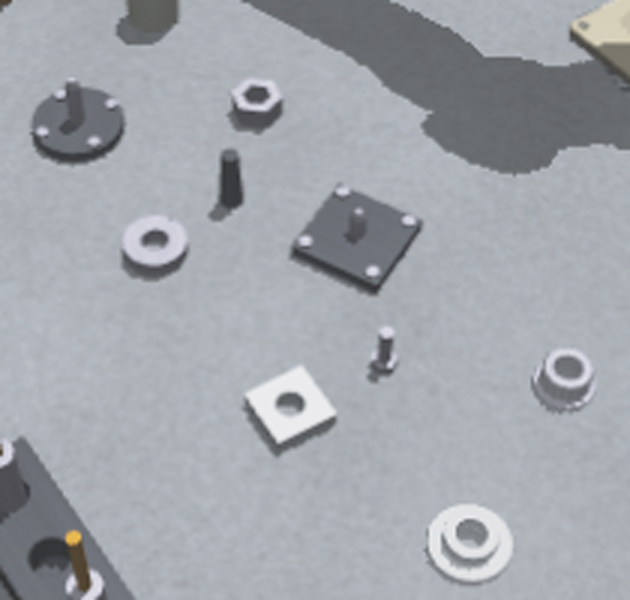

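View pics/c2.png

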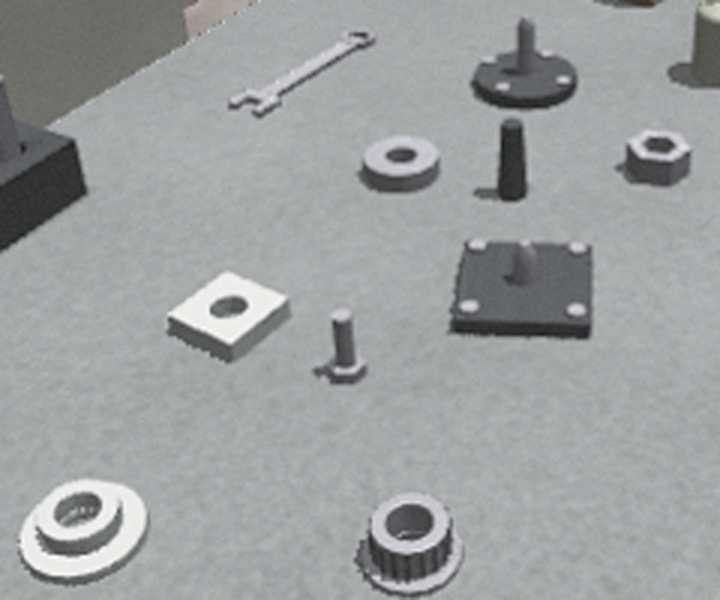

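The crops show the bore centres, the corners and the screw heads on both jigs clearly. Next I'll cast rays through the points I read from them, from both views.

Run:
```python
from h import *
a=load('scene0');b=load('side0')
A=lambda p,z:plane(a,225+p[0]/3,130+p[1]/3,z)
B=lambda p,z:plane(b,160+p[0]/3,130+p[1]/3,z)
for n,p,q,z in [('rjigtip',(72,82),(526,20),.068),('hex',(257,96),(659,146),.024),('spacer',(155,239),(402,156),.018),('sqtip',(358,210),(525,243),.044),('blank',(291.5,404),(230,310),.016),('rnut',(568,369),(411,521),.028),('flange',(472,533),(79,512),.022)]:
    x,y=A(p,z),B(q,z); print(n,np.round(x,4),np.round(y,4),'mean',np.round((x+y)/2,4))
ang=lambda P,Q:np.degrees(np.arctan2(*(Q-P)[1::-1]))
for nm,F,cs,z in [('blankS',A,[(303,367),(335,409),(283,440),(245,401)],.016),('blankV',B,[(230,272),(289,304),(232,345),(169,318)],.016),('sqS',A,[(343,191),(409,220),(373,271),(305,241)],.016),('sqV',B,[(477,245),(577,248),(577,310),(468,306)],.016),('rjS',A,[(60,95),(112,104),(94,141),(42,131)],.016)]:
    P=[F(c,z) for c in cs]
    print(nm,np.round(np.mean(P,0),4),[round(np.linalg.norm(P[i]-P[i-1]),3) for i in range(4)],[round(ang(P[i-1],P[i])%90,1) for i in range(4)])
P=[A(c,.016) for c in [(60,95),(112,104),(94,141),(42,131)]];m=np.mean(P,0);print('rj bolt dirs',[round(ang(m,p)) for p in P])
# hex corner points
for nm,F,cs in [('hexS',A,[(232,97),(242,81),(272,80),(283,98),(272,115)]),('hexV',B,[(626,148),(640,132),(677,131),(691,147),(677,161),(638,160)])]:
    P=[F(c,.024) for c in cs]; print(nm,[np.round(p[:2],3).tolist() for p in P],[round(ang(P[i],P[i+1])%60,1) for i in range(len(P)-1)])
print('bottle foot',A((152,40),0),'bot side',plane(b,402,157,0))
```

```text
rjigtip [ 0.6105 -0.2791  0.068 ] [ 0.6052 -0.278   0.068 ] mean [ 0.6078 -0.2786  0.068 ]
hex [ 0.4518 -0.1988  0.024 ] [ 0.4498 -0.201   0.024 ] mean [ 0.4508 -0.1999  0.024 ]
spacer [ 0.6288 -0.1045  0.018 ] [ 0.6267 -0.1048  0.018 ] mean [ 0.6278 -0.1046  0.018 ]
sqtip [ 0.471  -0.0091  0.044 ] [ 0.4708 -0.0097  0.044 ] mean [ 0.4709 -0.0094  0.044 ]
blank [0.6293 0.1113 0.016 ] [0.6259 0.1113 0.016 ] mean [0.6276 0.1113 0.016 ]
rnut [0.4236 0.2231 0.028 ] [0.421  0.2191 0.028 ] mean [0.4223 0.2211 0.028 ]
flange [0.5859 0.2929 0.022 ] [0.5831 0.2924 0.022 ] mean [0.5845 0.2927 0.022 ]
blankS [0.6292 0.1112 0.016 ] [np.float64(0.06), np.float64(0.05), np.float64(0.053), np.float64(0.049)] [np.float64(0.3), np.float64(86.7), np.float64(89.9), np.float64(4.8)]
blankV [0.6265 0.1104 0.016 ] [np.float64(0.059), np.float64(0.058), np.float64(0.051), np.float64(0.054)] [np.float64(86.4), np.float64(79.9), np.float64(82.0), np.float64(87.3)]
sqS [ 0.4706 -0.0085  0.016 ] [np.float64(0.071), np.float64(0.07), np.float64(0.07), np.float64(0.07)] [np.float64(24.2), np.float64(24.1), np.flo
[... 178 characters left out ...]
at64(24.7), np.float64(23.9)]
rjS [ 0.6092 -0.2827  0.016 ] [np.float64(0.052), np.float64(0.055), np.float64(0.052), np.float64(0.054)] [np.float64(40.9), np.float64(41.3), np.float64(40.0), np.float64(40.4)]
rj bolt dirs [-93, 174, 86, -6]
hexS [[0.473, -0.212], [0.452, -0.225], [0.427, -0.209], [0.432, -0.182], [0.455, -0.169]] [np.float64(32.4), np.float64(27.7), np.float64(18.2), np.float64(30.5)]
hexV [[0.472, -0.186], [0.471, -0.215], [0.446, -0.23], [0.427, -0.211], [0.429, -0.186], [0.456, -0.174]] [np.float64(29.6), np.float64(30.2), np.float64(14.9), np.float64(24.9), np.float64(24.3)]
bottle foot [ 0.48123306 -0.3518321   0.        ] bot side [ 0.45193832 -0.37582633  0.        ]
```

```bash
cat >> h.py <<'E'
from scipy.spatial.transform import Rotation as Ro
def st():
    o=manip.get_obs(); R=Ro.from_quat(o['ee_rot']).as_matrix()
    print('t %.2f'%o['clock'],'pos',np.round(o['position'],4),'ydir %.1f'%np.degrees(np.arctan2(R[1,1],R[0,1])),'tilt',np.round(R[:2,2],3),'F',np.round(o['ft_force'],1),'w %.3f g %.1f q7 %.2f'%(o['grip_width'],o['grasp_force'],o['joint_pos'][6])); return o,R
def plan(tgt,yaw=None):
    o,R=st(); p=np.array(o['position']); 
    y=np.degrees(np.arctan2(R[1,1],R[0,1]))
    if yaw is not None:
        d=(yaw-y+90)%180-90; print('turn units',round(-d/45,3)); y+=d
    y=np.radians(y); ty=np.array([np.cos(y),np.sin(y),0]); tx=np.array([-ty[1],ty[0],0])
    d=np.array(tgt)-p; print('shift units',np.round([d@tx/.75,d@ty/.75,-d[2]/.75],4),'rows>=',int(np.ceil(np.linalg.norm(d)/.048)))
E
python3 -c "
from h import *
plan([.6278,-.1046,.231],-50)"
```

```text
t 0.15 pos [ 0.1779 -0.5988  0.2307] ydir -73.4 tilt [-0.     0.001] F [ 0.6  0.  -0.1] w 1.004 g 0.0 q7 -0.09
turn units -0.521
shift units [ 8.831e-01 -1.193e-01 -3.000e-04] rows>= 14
```

Call:
move_arm:
  motion:
    - [[0,0,0],[0,0,-0.13],1]
    - [[0,0,0],[0,0,-0.13],1]
    - [[0,0,0],[0,0,-0.13],1]
    - [[0,0,0],[0,0,-0.13],1]
    - [[0.06,-0.008,0],[0,0,0],1]
    - [[0.06,-0.008,0],[0,0,0],1]
    - [[0.06,-0.008,0],[0,0,0],1]
    - [[0.06,-0.008,0],[0,0,0],1]
    - [[0.06,-0.008,0],[0,0,0],1]
    - [[0.06,-0.008,0],[0,0,0],1]
    - [[0.06,-0.008,0],[0,0,0],1]
    - [[0.06,-0.008,0],[0,0,0],1]

```text
clock: 1.35
position: [0.424, -0.3296, 0.2313]
ee_rot: [0.94, 0.342, -0.0, 0.0]
ft_force: [0.7, -0.6, -0.2]
grip_width: 1.0
grasp_force: 0.0
```

Call:
move_arm:
  motion:
    - [[0.06,-0.008,0],[0,0,0],1]
    - [[0.06,-0.008,0],[0,0,0],1]
    - [[0.06,-0.008,0],[0,0,0],1]
    - [[0.06,-0.008,0],[0,0,0],1]
    - [[0.06,-0.008,0],[0,0,0],1]
    - [[0.06,-0.008,0],[0,0,0],1]
    - [[0.04,-0.008,0],[0,0,0],1]
    - [[0,0,0],[0,0,0],1]
    - [[0,0,0],[0,0,0],1]

```text
clock: 2.25
position: [0.6262, -0.1058, 0.2307]
ee_rot: [0.94, 0.342, -0.0, -0.0]
ft_force: [0.6, -0.8, -0.1]
grip_width: 1.004
grasp_force: 0.0
```

```bash
python3 -c "
from h import *
plan([.6278,-.1046,.003],-50)
c=snap('wrist','w1');print(proj(c,[.6278,-.1046,.018]),proj(c,[.608,-.280,.068]))"
```

```text
t 2.25 pos [ 0.6262 -0.1058  0.2307] ydir -50.0 tilt [-0.001  0.   ] F [ 0.6 -0.8 -0.1] w 1.004 g 0.0 q7 -0.91
turn units 0.001
shift units [2.600e-03 1.000e-04 3.036e-01] rows>= 5
[325.1047399  164.58670528] [442.34759679 296.4351757 ]
```

View pics/w1.png

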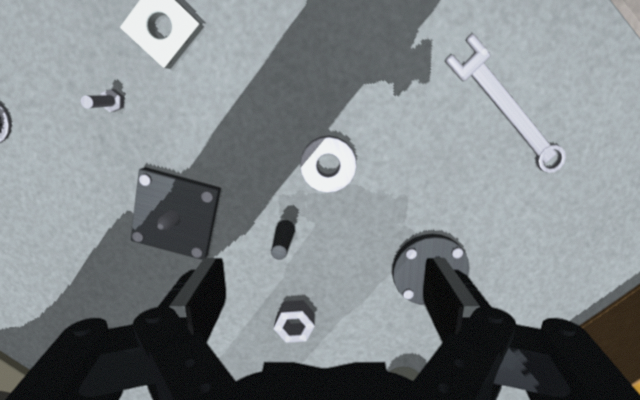

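The wrist view shows the spacer bore at (328,165), blank bore (159,25), square jig screws (145,181), (207,197), (197,253), (138,237), hex bore (294,326) and sleeve (283,240). I'll check these against the earlier positions.

Run:
```python
from h import *
c=load('w1')
g=cv2.cvtColor(c['pixels'],cv2.COLOR_RGB2GRAY)
for th in (210,):
    n,l,s,ce=cv2.connectedComponentsWithStats((g>th).astype('uint8'))
    for i in range(1,n):
        if s[i,4]>150: print(s[i],ce[i])
print('spacer',plane(c,328.5,165,.018))
print('blank',plane(c,159,25,.016)); print('hex',plane(c,294,326,.024))
print('sq',np.mean([plane(c,*p,.016) for p in [(145,181),(207,197),(197,253),(138,237)]],0))
```

```text
[ 121    0   77   67 2543] [158.97011404  28.05387338]
[449  37  39  41 423] [470.47281324  60.05437352]
[ 474   65   74   86 1301] [509.27978478 106.65641814]
[ 301  138   55   54 1604] [329.8584788  166.48379052]
[275 312  38  30 433] [293.07159353 325.83140878]
spacer [ 0.62976345 -0.10762099  0.018     ]
blank [0.62977159 0.10733506 0.016     ]
hex [ 0.45181758 -0.20337182  0.024     ]
sq [ 0.47017202 -0.01171058  0.016     ]
```

Call:
move_arm:
  motion:
    - [[0.001,0.002,0.06],[0,0,0],1]
    - [[0,0,0.06],[0,0,0],1]
    - [[0,0,0.06],[0,0,0],1]
    - [[0,0,0.06],[0,0,0],1]
    - [[0,0,0.04],[0,0,0],1]
    - [[0,0,0.02],[0,0,0],1]
    - [[0,0,0.004],[0,0,0],1]
    - [[0,0,0],[0,0,0],-1]
    - [[0,0,0],[0,0,0],-1]
    - [[0,0,0],[0,0,0],-1]
    - [[0,0,0],[0,0,0],-1]
    - [[0,0,0],[0,0,0],-1]
  newtons: 50

```text
clock: 3.5
position: [0.6292, -0.1077, 0.0063]
ee_rot: [0.94, 0.341, 0.001, 0.001]
ft_force: [-3.8, -0.4, 8.3]
grip_width: 0.676
grasp_force: 51.4
```

Call:
move_arm:
  motion:
    - [[0,0,0],[0,0,0],-1]
    - [[0,0,0],[0,0,0],-1]
    - [[0,0,0],[0,0,0],-1]
    - [[0,0,-0.01],[0,0,0],-1]
    - [[0,0,-0.04],[0,0,0],-1]
    - [[0,0,-0.05],[0,0,0],-1]
    - [[0,0,-0.06],[0,0,0],-1]
    - [[0,0,-0.04],[0,0,0],-1]
    - [[0,0,0],[0,0,0],-1]
    - [[0,0,0],[0,0,0],-1]

```text
clock: 4.5
position: [0.628, -0.1071, 0.1544]
ee_rot: [0.94, 0.342, 0.001, 0.001]
ft_force: [0.1, -1.2, -3.0]
grip_width: 0.67
grasp_force: 54.5
```

```bash
python3 -c "
from h import *
plan([.608,-.281,.09],-50)
c=snap('wrist','w2')"
```

```text
t 4.50 pos [ 0.628  -0.1071  0.1544] ydir -50.0 tilt [ 0.002 -0.001] F [ 0.1 -1.2 -3. ] w 0.670 g 54.5 q7 -0.93
turn units -0.001
shift units [-0.1695  0.1605  0.0859] rows>= 4
```

View pics/w2.png

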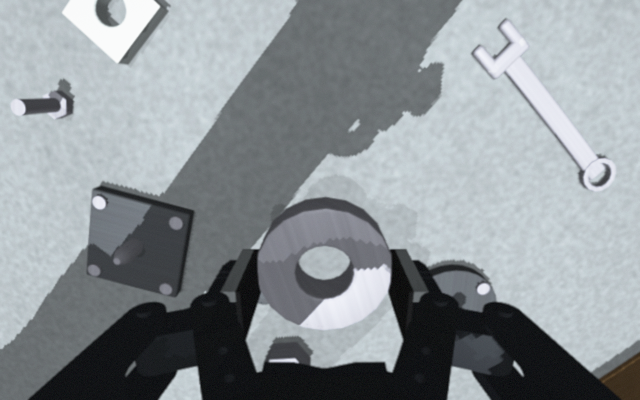

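```bash
python3 -c "
from h import *
c=load('w2')
print(plane(c,324.5,268,.166),plane(c,324,272,.166),[plane(c,*p,.166) for p in [(258,268),(391,268)]])"
```

```text
[ 0.63038158 -0.10412555  0.166     ] [ 0.62877015 -0.1051989   0.166     ] [array([ 0.61208163, -0.08238389,  0.166     ]), array([ 0.64858089, -0.1259846 ,  0.166     ])]
```

Call:
move_arm:
  motion:
    - [[-0.034,0.032,0],[0,0,0],-1]
    - [[-0.034,0.032,0],[0,0,0],-1]
    - [[-0.034,0.032,0],[0,0,0],-1]
    - [[-0.034,0.032,0],[0,0,0],-1]
    - [[-0.034,0.032,0.02],[0,0,0],-1]
    - [[-0.002,0,0.04],[0,0,0],-1]
    - [[0,0,0.024],[0,0,0],-1]
    - [[0,0,0],[0,0,0],-1]
    - [[0,0,0],[0,0,0],-1]

```text
clock: 5.45
position: [0.6056, -0.2813, 0.0897]
ee_rot: [0.94, 0.342, -0.001, -0.001]
ft_force: [0.0, 0.3, -3.0]
grip_width: 0.671
grasp_force: 54.5
```

```bash
python3 -c "
from h import *
plan([.607,-.281,.019],-50)
up=lambda c,x0,y0,x1,y1:cv2.resize(cv2.cvtColor(c['pixels'],cv2.COLOR_RGB2BGR)[y0:y1,x0:x1],None,fx=4,fy=4,interpolation=cv2.INTER_CUBIC)
a=snap('scene','s2');b=snap('side','v2')
print(proj(a,[.608,-.28,.068]),proj(b,[.608,-.28,.068]))
cv2.imwrite('pics/c3.png',np.hstack([up(a,205,110,300,210),up(b,290,90,385,190)]))"
```

```text
t 5.45 pos [ 0.6056 -0.2813  0.0897] ydir -50.0 tilt [-0.001  0.001] F [ 0.   0.3 -3. ] w 0.671 g 54.5 q7 -0.67
turn units -0.0
shift units [0.0017 0.0009 0.0943] rows>= 2
[249.59967589 156.81338718] [334.70948201 136.17529856]
```

View pics/c3.png

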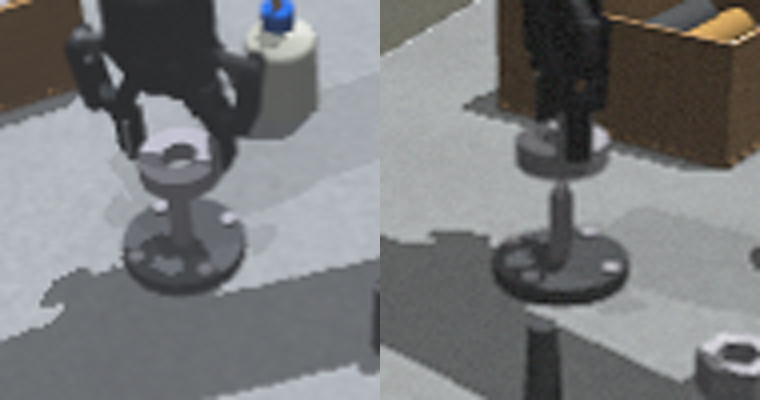

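Both views show the ring centred over the stud: ring at crop x 178 with the stud at 180, and ring at 562 with the stud at 561. I can lower it.

Call:
move_arm:
  motion:
    - [[0.002,0.001,0.012],[0,0,0],-1]
    - [[0,0,0.012],[0,0,0],-1]
    - [[0,0,0.012],[0,0,0],-1]
    - [[0,0,0.012],[0,0,0],-1]
    - [[0,0,0.012],[0,0,0],-1]
    - [[0,0,0.012],[0,0,0],-1]
    - [[0,0,0.01],[0,0,0],-1]
    - [[0,0,0.006],[0,0,0],-1]
    - [[0,0,0.004],[0,0,0],-1]
    - [[0,0,0.002],[0,0,0],-1]
    - [[0,0,0],[0,0,0],-1]

```text
clock: 6.65
position: [0.6076, -0.2821, 0.0205]
ee_rot: [0.94, 0.341, 0.0, 0.001]
ft_force: [-0.0, -4.6, 2.6]
grip_width: 0.671
grasp_force: 55.1
```

Call:
move_arm:
  motion:
    - [[0,0,0],[0,0,0],0.6]
    - [[0,0,0],[0,0,0],1]
    - [[0,0,0],[0,0,0],1]
    - [[0,0,0],[0,0,0],1]
    - [[0,0,-0.02],[0,0,0],1]
    - [[0,0,-0.05],[0,0,0],1]
    - [[0,0,-0.06],[0,0,0],1]
    - [[0,0,-0.06],[0,0,0],1]
    - [[0,0,-0.05],[0,0,0],1]
    - [[0,0,0],[0,0,0],1]

```text
clock: 7.65
position: [0.6102, -0.2819, 0.2079]
ee_rot: [0.94, 0.342, 0.004, 0.004]
ft_force: [0.9, 0.5, -0.2]
grip_width: 1.0
grasp_force: 0.0
```

```bash
python3 -c "
from h import *
plan([.5845,.2915,.2],-50)"
```

```text
t 7.65 pos [ 0.6102 -0.2819  0.2079] ydir -50.1 tilt [ 0.01  -0.004] F [ 0.9  0.5 -0.2] w 1.000 g 0.0 q7 -0.64
turn units -0.001
shift units [ 0.4652 -0.6077  0.0105] rows>= 12
```

Call:
move_arm:
  motion:
    - [[0.036,-0.047,0],[0,0,0],1]
    - [[0.036,-0.047,0],[0,0,0],1]
    - [[0.036,-0.047,0],[0,0,0],1]
    - [[0.036,-0.047,0],[0,0,0],1]
    - [[0.036,-0.047,0],[0,0,0],1]
    - [[0.036,-0.047,0],[0,0,0],1]
    - [[0.036,-0.047,0],[0,0,0],1]
    - [[0.036,-0.047,0],[0,0,0],1]
    - [[0.036,-0.047,0],[0,0,0],1]
    - [[0.036,-0.047,0],[0,0,0],1]
    - [[0.036,-0.047,0],[0,0,0],1]
    - [[0.036,-0.047,0],[0,0,0],1]

```text
clock: 8.85
position: [0.5839, 0.2526, 0.2006]
ee_rot: [0.94, 0.342, 0.0, 0.0]
ft_force: [0.7, 0.5, 0.0]
grip_width: 0.998
grasp_force: 0.0
```

Call:
move_arm:
  motion:
    - [[0.033,-0.044,0],[0,0,0],1]
    - [[0,0,0],[0,0,0],1]
    - [[0,0,0],[0,0,0],1]
    - [[0,0,0],[0,0,0],1]

```text
clock: 9.25
position: [0.5826, 0.2908, 0.2]
ee_rot: [0.94, 0.341, 0.0, 0.0]
ft_force: [0.6, -0.5, 0.5]
grip_width: 1.0
grasp_force: 0.0
```

```bash
python3 -c "
from h import *
plan([.5845,.2920,.008],-50)
b=snap('side','v3');snap('scene','s3');c=snap('wrist','w3');print(proj(c,[.5845,.2927,.022]))
cv2.imwrite('pics/c4.png',np.vstack([c['pixels'][:300,:,::-1],cv2.resize(b['pixels'][90:190,275:405,::-1],(390,300))[:, :].copy() if 0 else np.hstack([cv2.resize(b['pixels'][90:190,285:391,::-1],(318,300)),np.zeros((300,322,3),np.uint8)])]))"
```

```text
t 9.25 pos [0.5826 0.2908 0.2   ] ydir -50.1 tilt [ 0.    -0.001] F [ 0.6 -0.5  0.5] w 1.000 g 0.0 q7 -1.60
turn units -0.003
shift units [0.003  0.0004 0.256 ] rows>= 5
[324.03855804 171.22698818]
```

View pics/c4.png

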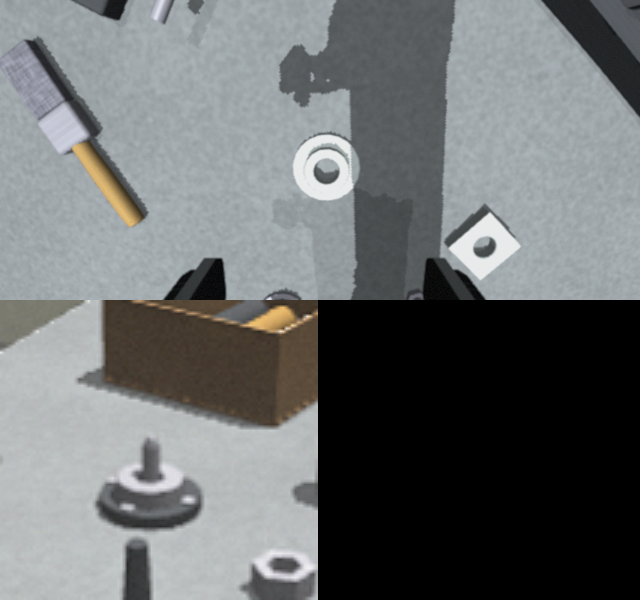

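Spacer is seated flat with the stud through it (side crop (150,480)). The flange bore is at (327,171), within 3 px of the prediction.

Call:
move_arm:
  motion:
    - [[0.003,0.003,0.06],[0,0,0],1]
    - [[0,0,0.06],[0,0,0],1]
    - [[0,0,0.06],[0,0,0],1]
    - [[0,0,0.04],[0,0,0],1]
    - [[0,0,0.02],[0,0,0],1]
    - [[0,0,0.003],[0,0,0],1]
    - [[0,0,0],[0,0,0],-1]
    - [[0,0,0],[0,0,0],-1]
    - [[0,0,0],[0,0,0],-1]
    - [[0,0,0],[0,0,0],-1]
    - [[0,0,0],[0,0,0],-1]
    - [[0,0,0],[0,0,0],-1]
  newtons: 40

```text
clock: 10.6
position: [0.5858, 0.2969, 0.0221]
ee_rot: [0.939, 0.343, 0.003, -0.003]
ft_force: [-7.3, 7.5, 19.1]
grip_width: 0.0
grasp_force: 9.6
```

```bash
python3 -c "
from h import *
st()
b=snap('side','v4')
cv2.imwrite('pics/c5.png',cv2.resize(b['pixels'][230:330,130:250,::-1],(720,600),interpolation=cv2.INTER_CUBIC))"
```

```text
t 10.60 pos [0.5858 0.2969 0.0221] ydir -49.9 tilt [0.004 0.007] F [-7.3  7.5 19.1] w 0.000 g 9.6 q7 -1.68
```

View pics/c5.png

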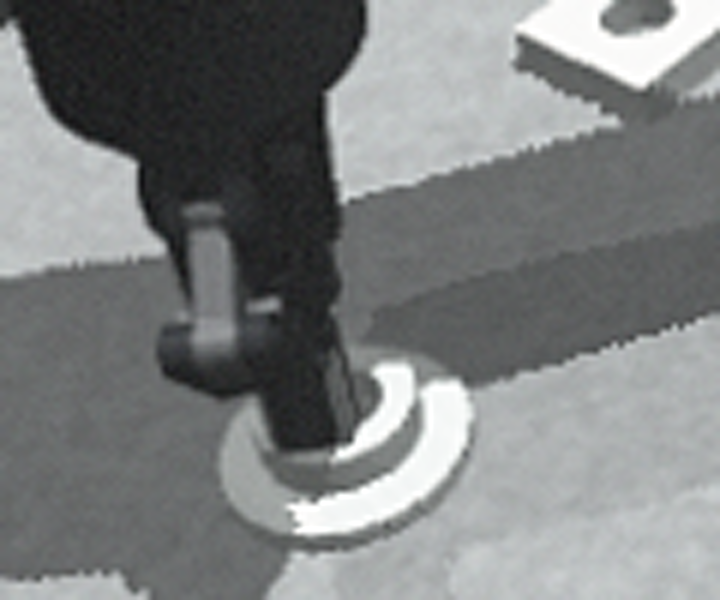

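The fingers shut on top of the hub and grip width reads 0, so they were too high. Shut tips sit at the TCP, so I must go about 11 mm lower. I'll back off, reopen and re-measure.

Call:
move_arm:
  motion:
    - [[0,0,-0.03],[0,0,0],-1]
    - [[0,0,-0.05],[0,0,0],1]
    - [[0,0,-0.05],[0,0,0],1]
    - [[0,0,-0.05],[0,0,0],1]
    - [[0,0,-0.04],[0,0,0],1]
    - [[0,0,0],[0,0,0],1]
    - [[0,0,0],[0,0,0],1]
    - [[0,0,0],[0,0,0],1]

```text
clock: 11.45
position: [0.5849, 0.2914, 0.1817]
ee_rot: [0.94, 0.342, -0.001, 0.0]
ft_force: [0.5, 0.2, -0.3]
grip_width: 0.996
grasp_force: 0.0
```

```bash
cat > m.py <<'E'
from h import *
# bright blob centre seen in wrist view, near expected point
def blob(f,X,th=200):
    c=snap('wrist',f);g=cv2.cvtColor(c['pixels'],cv2.COLOR_RGB2GRAY);u=proj(c,X)
    print('exp',np.round(u))
    n,l,s,ce=cv2.connectedComponentsWithStats((g>th).astype('uint8'))
    for i in range(1,n):
        if s[i,4]>200 and np.hypot(*(ce[i]-u))<80:
            m=s[i,0]+(s[i,2]-1)/2,s[i,1]+(s[i,3]-1)/2
            print(s[i],'box ctr',np.round(plane(c,*m,X[2]),4))
E
python3 -c "
from m import *
plan([.5845,.2920,.007],-50)
blob('w4',[.5845,.2927,.008])"
```

```text
t 11.45 pos [0.5849 0.2914 0.1817] ydir -50.1 tilt [-0.001 -0.001] F [ 0.5  0.2 -0.3] w 0.996 g 0.0 q7 -1.61
turn units -0.001
shift units [ 1.000e-04 -1.000e-03  2.329e-01] rows>= 4
exp [324. 174.]
[ 297  139   57   68 2297] box ctr [0.5868 0.2929 0.008 ]
```

Call:
move_arm:
  motion:
    - [[0.001,0,0.06],[0,0,0],1]
    - [[0,0,0.06],[0,0,0],1]
    - [[0,0,0.06],[0,0,0],1]
    - [[0,0,0.035],[0,0,0],1]
    - [[0,0,0.015],[0,0,0],1]
    - [[0,0,0.003],[0,0,0],1]
    - [[0,0,0],[0,0,0],-1]
    - [[0,0,0],[0,0,0],-1]
    - [[0,0,0],[0,0,0],-1]
    - [[0,0,0],[0,0,0],-1]
    - [[0,0,0],[0,0,0],-1]
    - [[0,0,0],[0,0,0],-1]
  newtons: 50

```text
clock: 12.7
position: [0.5872, 0.2924, 0.0101]
ee_rot: [0.94, 0.341, 0.002, 0.0]
ft_force: [-1.5, -2.8, 9.7]
grip_width: 0.487
grasp_force: 49.3
```

```bash
python3 -c "
from h import *
st()"
```

```text
t 12.70 pos [0.5872 0.2924 0.0101] ydir -50.1 tilt [0.003 0.   ] F [-1.5 -2.8  9.7] w 0.487 g 49.3 q7 -1.68
```

Call:
move_arm:
  motion:
    - [[0,0,0],[0,0,0],-1]
    - [[0,0,-0.01],[0,0,0],-1]
    - [[0,0,-0.03],[0,0,0],-1]
    - [[0,0,-0.05],[0,0,0],-1]
    - [[0,0,-0.06],[0,0,0],-1]
    - [[0,0,-0.05],[0,0,0],-1]
    - [[0,0,0],[0,0,0],-1]
    - [[0,0,0],[0,0,0],-1]

```text
clock: 13.5
position: [0.5861, 0.2925, 0.159]
ee_rot: [0.94, 0.342, 0.001, 0.0]
ft_force: [-0.4, 1.2, -2.4]
grip_width: 0.49
grasp_force: 50.9
```

```bash
python3 -c "
from h import *
plan([.607,-.281,.17],-50)
c=snap('wrist','w5');cv2.imwrite('pics/w5c.png',c['pixels'][150:400,150:500,::-1])"
```

```text
t 13.50 pos [0.5861 0.2925 0.159 ] ydir -50.0 tilt [0.002 0.001] F [-0.4  1.2 -2.4] w 0.490 g 50.9 q7 -1.62
turn units -0.001
shift units [-0.4702  0.6037 -0.0146] rows>= 12
```

View pics/w5c.png

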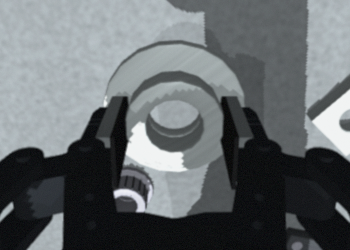

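The flange is held upright by the hub, with its bore at (325,272), the same place the spacer's was.

Call:
move_arm:
  motion:
    - [[-0.036,0.046,0],[0,0,0],-1]
    - [[-0.036,0.046,0],[0,0,0],-1]
    - [[-0.036,0.046,0],[0,0,0],-1]
    - [[-0.036,0.046,0],[0,0,0],-1]
    - [[-0.036,0.046,0],[0,0,0],-1]
    - [[-0.036,0.046,0],[0,0,0],-1]
    - [[-0.036,0.046,0],[0,0,0],-1]
    - [[-0.036,0.046,0],[0,0,0],-1]
    - [[-0.036,0.046,0],[0,0,0],-1]
    - [[-0.036,0.046,0],[0,0,0],-1]
    - [[-0.036,0.046,0],[0,0,0],-1]
    - [[-0.036,0.046,0],[0,0,0],-1]

```text
clock: 14.75
position: [0.6022, -0.2348, 0.1561]
ee_rot: [0.94, 0.342, -0.001, -0.001]
ft_force: [1.2, 0.7, -1.3]
grip_width: 0.485
grasp_force: 51.0
```

Call:
move_arm:
  motion:
    - [[-0.036,0.046,0],[0,0,0],-1]
    - [[-0.002,0.006,0.02],[0,0,0],-1]
    - [[0,0,0.04],[0,0,0],-1]
    - [[0,0,0.02],[0,0,0],-1]
    - [[0,0,0],[0,0,0],-1]
    - [[0,0,0],[0,0,0],-1]

```text
clock: 15.35
position: [0.6066, -0.2808, 0.0979]
ee_rot: [0.94, 0.342, -0.0, -0.0]
ft_force: [0.4, 0.8, -1.8]
grip_width: 0.491
grasp_force: 51.0
```

```bash
python3 -c "
from h import *
plan([.607,-.2815,.042],-50)
up=lambda c,x0,y0,x1,y1:cv2.resize(cv2.cvtColor(c['pixels'],cv2.COLOR_RGB2BGR)[y0:y1,x0:x1],None,fx=4,fy=4,interpolation=cv2.INTER_CUBIC)
a=snap('scene','s5');b=snap('side','v5')
cv2.imwrite('pics/c6.png',np.hstack([up(a,205,110,300,210),up(b,290,90,385,190)]))"
```

```text
t 15.35 pos [ 0.6066 -0.2808  0.0979] ydir -50.0 tilt [-0.  0.] F [ 0.4  0.8 -1.8] w 0.491 g 51.0 q7 -0.68
turn units -0.0
shift units [-0.0002  0.0011  0.0746] rows>= 2
```

View pics/c6.png

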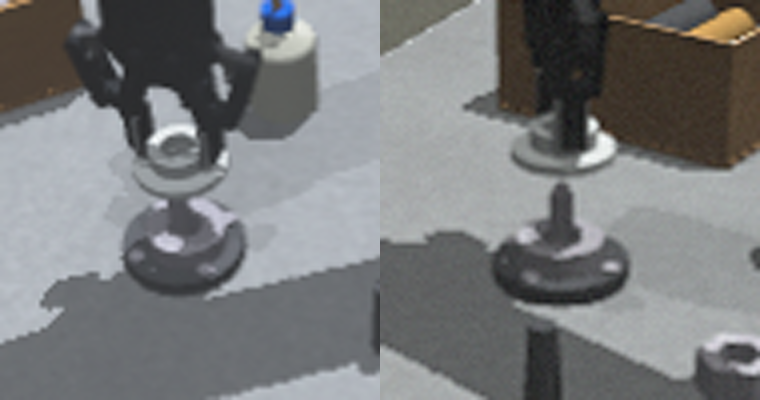

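The flange sits centred over the stud in both views (x about 180 and 563). I'll lower it.

Call:
move_arm:
  motion:
    - [[0,0.001,0.012],[0,0,0],-1]
    - [[0,0,0.012],[0,0,0],-1]
    - [[0,0,0.012],[0,0,0],-1]
    - [[0,0,0.012],[0,0,0],-1]
    - [[0,0,0.01],[0,0,0],-1]
    - [[0,0,0.008],[0,0,0],-1]
    - [[0,0,0.005],[0,0,0],-1]
    - [[0,0,0.003],[0,0,0],-1]
    - [[0,0,0],[0,0,0],-1]

```text
clock: 16.35
position: [0.6071, -0.282, 0.0423]
ee_rot: [0.94, 0.342, 0.0, 0.0]
ft_force: [2.6, -1.2, -3.2]
grip_width: 0.49
grasp_force: 50.9
```

Call:
move_arm:
  motion:
    - [[0,0,0.002],[0,0,0],-1]
    - [[0,0,0.001],[0,0,0],-1]
    - [[0,0,0],[0,0,0],-1]

```text
clock: 16.65
position: [0.6072, -0.282, 0.0421]
ee_rot: [0.94, 0.342, 0.0, 0.0]
ft_force: [-5.5, 2.3, 13.9]
grip_width: 0.489
grasp_force: 52.5
```

Contact at the expected height (14 N). I'll release, rise and go to the nut.

Call:
move_arm:
  motion:
    - [[0,0,-0.002],[0,0,0],0.2]
    - [[0,0,0],[0,0,0],0.6]
    - [[0,0,0],[0,0,0],1]
    - [[0,0,0],[0,0,0],1]
    - [[0,0,-0.02],[0,0,0],1]
    - [[0,0,-0.05],[0,0,0],1]
    - [[0,0,-0.06],[0,0,0],1]
    - [[0,0,-0.06],[0,0,0],1]
    - [[0,0,0],[0,0,0],1]

```text
clock: 17.55
position: [0.6101, -0.2826, 0.1929]
ee_rot: [0.94, 0.342, 0.004, 0.004]
ft_force: [1.1, -0.4, 0.5]
grip_width: 1.001
grasp_force: 0.0
```

```bash
python3 -c "
from h import *
plan([.4223,.2200,.18],-50)"
```

```text
t 17.55 pos [ 0.6101 -0.2826  0.1929] ydir -50.1 tilt [ 0.011 -0.005] F [ 1.1 -0.4  0.5] w 1.001 g 0.0 q7 -0.65
turn units -0.001
shift units [ 0.2389 -0.6744  0.0172] rows>= 12
```

Call:
move_arm:
  motion:
    - [[0.02,-0.056,0],[0,0,0],1]
    - [[0.02,-0.056,0],[0,0,0],1]
    - [[0.02,-0.056,0],[0,0,0],1]
    - [[0.02,-0.056,0],[0,0,0],1]
    - [[0.02,-0.056,0],[0,0,0],1]
    - [[0.02,-0.056,0],[0,0,0],1]
    - [[0.02,-0.056,0],[0,0,0],1]
    - [[0.02,-0.056,0],[0,0,0],1]
    - [[0.02,-0.056,0],[0,0,0],1]
    - [[0.02,-0.056,0],[0,0,0],1]
    - [[0.02,-0.056,0],[0,0,0],1]
    - [[0.02,-0.056,0],[0,0,0],1]

```text
clock: 18.75
position: [0.4206, 0.2217, 0.185]
ee_rot: [0.94, 0.342, 0.001, 0.001]
ft_force: [1.4, 0.4, -1.0]
grip_width: 0.999
grasp_force: 0.0
```

Call:
move_arm:
  motion:
    - [[0,0,0],[0,0,0],1]
    - [[0,0,0],[0,0,0],1]
    - [[0,0,0],[0,0,0],1]

```text
clock: 19.05
position: [0.4218, 0.2191, 0.1843]
ee_rot: [0.94, 0.341, 0.0, 0.0]
ft_force: [0.6, -0.9, -0.5]
grip_width: 0.998
grasp_force: 0.0
```

```bash
python3 -c "
from m import *
plan([.4225,.2205,.006],-50)
blob('w6',[.4223,.2211,.028],150)
b=snap('side','v6');c=load('w6')
cv2.imwrite('pics/c7.png',np.hstack([c['pixels'][60:310,180:480,::-1],cv2.resize(b['pixels'][100:200,285:405,::-1],(300,250))]))"
```

```text
t 19.05 pos [0.4218 0.2191 0.1843] ydir -50.1 tilt [ 0.001 -0.001] F [ 0.6 -0.9 -0.5] w 0.998 g 0.0 q7 -1.51
turn units -0.003
shift units [ 0.0019 -0.0008  0.2378] rows>= 4
exp [324. 178.]
```

View pics/c7.png

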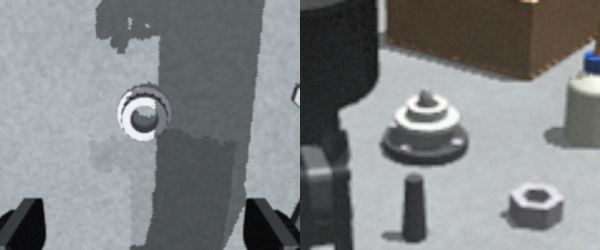

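The flange is seated (side crop (425,125)). The nut bore is at (324,178), exactly where predicted.

Call:
move_arm:
  motion:
    - [[0.002,-0.001,0.06],[0,0,0],1]
    - [[0,0,0.06],[0,0,0],1]
    - [[0,0,0.06],[0,0,0],1]
    - [[0,0,0.035],[0,0,0],1]
    - [[0,0,0.017],[0,0,0],1]
    - [[0,0,0.004],[0,0,0],1]
    - [[0,0,0],[0,0,0],-1]
    - [[0,0,0],[0,0,0],-1]
    - [[0,0,0],[0,0,0],-1]
    - [[0,0,0],[0,0,0],-1]
    - [[0,0,0],[0,0,0],-1]
    - [[0,0,0],[0,0,0],-1]
  newtons: 50

```text
clock: 20.35
position: [0.4231, 0.2217, 0.0086]
ee_rot: [0.94, 0.341, 0.001, 0.001]
ft_force: [-3.9, -3.3, 12.4]
grip_width: 0.474
grasp_force: 48.9
```

Call:
move_arm:
  motion:
    - [[0,0,0],[0,0,0],-1]
    - [[0,0,-0.01],[0,0,0],-1]
    - [[0,0,-0.03],[0,0,0],-1]
    - [[0,0,-0.05],[0,0,0],-1]
    - [[0,0,-0.06],[0,0,0],-1]
    - [[0,0,-0.055],[0,0,0],-1]
    - [[0,0,0],[0,0,0],-1]
    - [[0,0,0],[0,0,0],-1]

```text
clock: 21.15
position: [0.4224, 0.2215, 0.1616]
ee_rot: [0.94, 0.341, 0.001, 0.001]
ft_force: [-0.4, -0.2, -2.0]
grip_width: 0.475
grasp_force: 51.0
```

```bash
python3 -c "
from h import *
plan([.607,-.2815,.17],-50)
c=snap('wrist','w7');cv2.imwrite('pics/w7c.png',c['pixels'][150:400,150:500,::-1])"
```

```text
t 21.15 pos [0.4224 0.2215 0.1616] ydir -50.1 tilt [ 0.002 -0.   ] F [-0.4 -0.2 -2. ] w 0.475 g 51.0 q7 -1.54
turn units -0.002
shift units [-0.2425  0.672  -0.0112] rows>= 12
```

View pics/w7c.png

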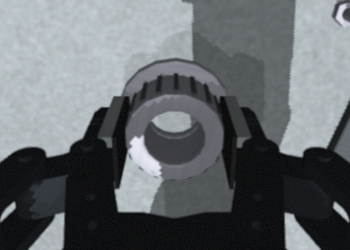

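The nut is held upright and centred between the pads.

Call:
move_arm:
  motion:
    - [[-0.02,0.056,0],[0,0,0],-1]
    - [[-0.02,0.056,0],[0,0,0],-1]
    - [[-0.02,0.056,0],[0,0,0],-1]
    - [[-0.02,0.056,0],[0,0,0],-1]
    - [[-0.02,0.056,0],[0,0,0],-1]
    - [[-0.02,0.056,0],[0,0,0],-1]
    - [[-0.02,0.056,0],[0,0,0],-1]
    - [[-0.02,0.056,0],[0,0,0],-1]
    - [[-0.02,0.056,0],[0,0,0],-1]
    - [[-0.02,0.056,0],[0,0,0],-1]
    - [[-0.02,0.056,0],[0,0,0],-1]
    - [[-0.02,0.056,0],[0,0,0],-1]

```text
clock: 22.4
position: [0.6071, -0.2817, 0.1582]
ee_rot: [0.94, 0.342, -0.001, -0.001]
ft_force: [1.2, 0.4, -1.1]
grip_width: 0.472
grasp_force: 51.1
```

Call:
move_arm:
  motion:
    - [[-0.002,0,0.02],[0,0,0],-1]
    - [[0,0,0.04],[0,0,0],-1]
    - [[0,0,0.02],[0,0,0],-1]
    - [[0,0,0],[0,0,0],-1]
    - [[0,0,0],[0,0,0],-1]

```text
clock: 22.9
position: [0.6065, -0.2809, 0.1008]
ee_rot: [0.94, 0.342, -0.0, -0.0]
ft_force: [0.1, -0.5, -1.3]
grip_width: 0.473
grasp_force: 51.3
```

```bash
python3 -c "
from h import *
plan([.607,-.282,.0626],-50)"
```

```text
t 22.90 pos [ 0.6065 -0.2809  0.1008] ydir -50.0 tilt [-0.001  0.   ] F [ 0.1 -0.5 -1.3] w 0.473 g 51.3 q7 -0.69
turn units -0.0
shift units [-0.0004  0.0016  0.0509] rows>= 1
```

Call:
move_arm:
  motion:
    - [[0,0.001,0.01],[0,0,0],-1]
    - [[0,0,0.01],[0,0,0],-1]
    - [[0,0,0.01],[0,0,0],-1]
    - [[0,0,0.008],[0,0,0],-1]
    - [[0,0,0.006],[0,0,0],-1]
    - [[0,0,0.004],[0,0,0],-1]
    - [[0,0,0.003],[0,0,0],-1]
    - [[0,0,0.001],[0,0,0],-1]
    - [[0,0,0],[0,0,0],-1]

```text
clock: 23.8
position: [0.6074, -0.2821, 0.0628]
ee_rot: [0.94, 0.342, 0.0, 0.001]
ft_force: [-0.6, -0.6, 4.2]
grip_width: 0.468
grasp_force: 51.8
```

Call:
move_arm:
  motion:
    - [[0,0,0],[0,0,0],0.2]
    - [[0,0,0],[0,0,0],0.6]
    - [[0,0,0],[0,0,0],1]
    - [[0,0,0],[0,0,0],1]
    - [[0,0,-0.02],[0,0,0],1]
    - [[0,0,-0.05],[0,0,0],1]
    - [[0,0,-0.06],[0,0,0],1]
    - [[0,0,-0.04],[0,0,0.16],1]
    - [[0,0,0],[0,0,0.16],1]
    - [[0,0,0],[0,0,0.16],1]
    - [[0,0,0],[0,0,0.16],1]
    - [[0,0,0],[0,0,0.16],1]

```text
clock: 25.0
position: [0.6071, -0.2819, 0.1907]
ee_rot: [0.999, 0.032, 0.001, 0.0]
ft_force: [-0.5, -0.8, 0.3]
grip_width: 1.003
grasp_force: 0.0
```

Call:
move_arm:
  motion:
    - [[0,0,0],[0,0,0.16],1]
    - [[0,0,0],[0,0,0],1]

```text
clock: 25.2
position: [0.6072, -0.2818, 0.1906]
ee_rot: [1.0, -0.029, 0.001, 0.0]
ft_force: [0.3, -0.2, -0.1]
grip_width: 0.996
grasp_force: 0.0
```

Run:
```python
from h import *
plan([.628,.110,.19],-94)
# blank edge angle from contours in early pictures
for f,cc,r in [('scene0',(321,265),25),('side0',(236,235),40),('w1',(159,28),50),('w3',(484,243),50)]:
    c=load(f);g=cv2.cvtColor(c['pixels'],cv2.COLOR_RGB2GRAY)
    th=max(190,0); m=(g>th).astype('uint8'); n,l,s,ce=cv2.connectedComponentsWithStats(m)
    i=min((k for k in range(1,n) if s[k,4]>80),key=lambda k:np.hypot(*(ce[k]-cc)))
    ct=max(cv2.findContours((l==i).astype('uint8'),0,1)[0],key=len)[:,0]
    P=np.array([plane(c,*p,.016)[:2] for p in ct])
    print(f,s[i].tolist(),cv2.minAreaRect((P*1000).astype('float32')))
# state of stack
a=snap('scene','s8');b=snap('side','v8')
```

```text
t 25.20 pos [ 0.6072 -0.2818  0.1906] ydir -93.3 tilt [ 0.001 -0.001] F [ 0.3 -0.2 -0.1] w 0.996 g 0.0 q7 -1.38
turn units 0.014
shift units [-0.0088 -0.523   0.0008] rows>= 9
scene0 [306, 251, 31, 26, 386] ((629.2828369140625, 107.24128723144531), (57.90477752685547, 57.427459716796875), 86.22803497314453)
side0 [216, 220, 40, 24, 435] ((631.806396484375, 107.12879943847656), (57.19420623779297, 57.52037048339844), 85.81587982177734)
w1 [120, 0, 78, 68, 2656] ((629.2728881835938, 108.05726623535156), (56.61342239379883, 56.67019271850586), 85.7146224975586)
w3 [449, 213, 72, 67, 2110] ((629.75146484375, 108.50892639160156), (56.66855239868164, 56.2259635925293), 85.9901123046875)
```

Call:
move_arm:
  motion:
    - [[0,0,0],[0,0,0.015],1]
    - [[-0.001,-0.052,0],[0,0,0],1]
    - [[-0.001,-0.052,0],[0,0,0],1]
    - [[-0.001,-0.052,0],[0,0,0],1]
    - [[-0.001,-0.052,0],[0,0,0],1]
    - [[-0.001,-0.052,0],[0,0,0],1]
    - [[-0.001,-0.052,0],[0,0,0],1]
    - [[-0.001,-0.052,0],[0,0,0],1]
    - [[0,-0.052,0],[0,0,0],1]
    - [[0,-0.052,0],[0,0,0],1]
    - [[0,-0.052,0],[0,0,0],1]
    - [[0,0,0],[0,0,0],1]

```text
clock: 26.5
position: [0.6273, 0.1151, 0.1896]
ee_rot: [1.0, -0.029, -0.0, -0.002]
ft_force: [-1.5, 0.3, 0.5]
grip_width: 1.0
grasp_force: 0.0
```

```bash
python3 -c "
from m import *
plan([.629,.1095,.003],-94)
blob('w8',[.629,.1095,.016])"
```

```text
t 26.50 pos [0.6273 0.1151 0.1896] ydir -93.3 tilt [-0.     0.004] F [-1.5  0.3  0.5] w 1.000 g 0.0 q7 -2.03
turn units 0.015
shift units [0.0028 0.0073 0.2489] rows>= 4
exp [331. 172.]
```

Call:
move_arm:
  motion:
    - [[0.002,0.001,0],[0,0,0.015],1]
    - [[0,0,0],[0,0,0],1]
    - [[0,0,0],[0,0,0],1]

```text
clock: 26.85
position: [0.6301, 0.105, 0.1893]
ee_rot: [0.999, -0.041, 0.0, 0.0]
ft_force: [-0.3, -0.1, -0.3]
grip_width: 1.001
grasp_force: 0.0
```

```bash
python3 -c "
from m import *
plan([.629,.1095,.003],-94)
blob('w8',[.629,.1095,.016],110)"
```

```text
t 26.85 pos [0.6301 0.105  0.1893] ydir -94.7 tilt [ 0.    -0.001] F [-0.3 -0.1 -0.3] w 1.001 g 0.0 q7 -2.04
turn units -0.016
shift units [-0.0019 -0.0059  0.2484] rows>= 4
exp [320. 176.]
```

Call:
move_arm:
  motion:
    - [[-0.002,-0.006,0.055],[0,0,-0.015],1]
    - [[0,0,0.06],[0,0,0],1]
    - [[0,0,0.06],[0,0,0],1]
    - [[0,0,0.045],[0,0,0],1]
    - [[0,0,0.023],[0,0,0],1]
    - [[0,0,0.005],[0,0,0],1]
    - [[0,0,0],[0,0,0],-1]
    - [[0,0,0],[0,0,0],-1]
    - [[0,0,0],[0,0,0],-1]
    - [[0,0,0],[0,0,0],-1]
    - [[0,0,0],[0,0,0],-1]
    - [[0,0,0],[0,0,0],-1]
  newtons: 50

```text
clock: 28.1
position: [0.6304, 0.1114, 0.006]
ee_rot: [0.999, -0.034, 0.002, -0.0]
ft_force: [0.5, -0.2, 5.7]
grip_width: 0.632
grasp_force: 52.8
```

Call:
move_arm:
  motion:
    - [[0,0,0],[0,0,0],-1]
    - [[0,0,-0.01],[0,0,0],-1]
    - [[0,0,-0.03],[0,0,0],-1]
    - [[0,0,-0.05],[0,0,0],-1]
    - [[0,0,-0.06],[0,0,0],-1]
    - [[0,0,-0.05],[0,0,-0.15],-1]
    - [[0,0,0],[0,0,-0.16],-1]
    - [[0,0,0],[0,0,-0.16],-1]
    - [[0,0,0],[0,0,-0.15],-1]
    - [[0,0,0],[0,0,0],-1]
    - [[0,0,0],[0,0,0],-1]

```text
clock: 29.2
position: [0.6289, 0.1112, 0.1541]
ee_rot: [0.979, 0.206, 0.0, 0.0]
ft_force: [0.1, 0.6, -1.4]
grip_width: 0.632
grasp_force: 53.1
```

Run:
```python
from h import *
plan([.471,-.010,.15],-66)
c=snap('wrist','w9');g=cv2.cvtColor(c['pixels'],cv2.COLOR_RGB2GRAY)
for r in (230,250,270,290,310): print(r,g[r,225:430:5].tolist())
print('col',g[190:345:5,325].tolist())
```

```text
t 29.20 pos [0.6289 0.1112 0.1541] ydir -66.2 tilt [0.001 0.   ] F [ 0.1  0.6 -1.4] w 0.632 g 53.1 q7 -1.59
turn units -0.005
shift units [-0.258   0.0621  0.0054] rows>= 5
230 [172, 172, 173, 168, 170, 166, 178, 157, 160, 155, 159, 159, 159, 156, 155, 153, 154, 157, 158, 156, 155, 158, 159, 160, 159, 153, 131, 154, 160, 143, 159, 165, 160, 152, 161, 158, 157, 157, 154, 156, 164]
250 [170, 174, 172, 177, 138, 58, 59, 116, 158, 156, 161, 156, 159, 156, 157, 153, 119, 97, 99, 96, 95, 77, 82, 93, 129, 128, 126, 135, 132, 130, 132, 135, 132, 46, 55, 56, 159, 157, 166, 166, 159]
270 [31, 13, 40, 59, 61, 16, 10, 15, 131, 129, 132, 130, 130, 128, 101, 74, 93, 96, 90, 91, 99, 84, 80, 82, 73, 72, 120, 134, 134, 131, 132, 134, 124, 12, 10, 45, 57, 56, 16, 14, 115]
290 [41, 75, 75, 46, 13, 11, 12, 11, 128, 131, 131, 131, 129, 127, 127, 124, 104, 71, 74, 72, 75, 72, 75, 76, 110, 126, 127, 133, 131, 129, 133, 131, 79, 10, 7, 11, 16, 72, 73, 68, 15]
310 [17, 12, 11, 15, 26, 12, 10, 168, 126, 130, 127, 131, 127, 126, 129, 125, 127, 126, 128, 126, 126, 127, 128, 128, 124, 124, 128, 128, 129, 130, 131, 129, 121, 53, 10, 5, 27, 14, 13, 10, 12]
col [81, 85, 79, 77, 75, 156, 155, 156, 155, 144, 126, 102, 95, 96, 94, 96, 99, 98, 76, 73, 75, 80, 125, 125, 126, 125, 125, 122, 93, 90, 93]
```

The blank is held and turned, with its bore at about (325,271), the same as the earlier parts.

Call:
move_arm:
  motion:
    - [[-0.043,0.01,0],[0,0,0],-1]
    - [[-0.043,0.01,0],[0,0,0],-1]
    - [[-0.043,0.01,0],[0,0,0],-1]
    - [[-0.043,0.01,0],[0,0,0],-1]
    - [[-0.043,0.01,0],[0,0,0],-1]
    - [[-0.043,0.012,0],[0,0,0],-1]
    - [[0,0,0.04],[0,0,0],-1]
    - [[0,0,0.05],[0,0,0],-1]
    - [[0,0,0.02],[0,0,0],-1]
    - [[0,0,0],[0,0,0],-1]
    - [[0,0,0],[0,0,0],-1]

```text
clock: 30.35
position: [0.4712, -0.0096, 0.0716]
ee_rot: [0.978, 0.207, 0.0, -0.0]
ft_force: [0.8, -0.3, -1.2]
grip_width: 0.637
grasp_force: 53.4
```

Run:
```python
from h import *
plan([.470,-.011,.0195],-66)
a=snap('scene','s9');b=snap('side','v9')
for n,c,o in (('sc',a,.0),('si',b,0)):
    u=proj(c,[.471,-.010,.016+.062]);print(n,np.round(u),np.round(proj(c,[.471,-.01,.044])))
    g=cv2.cvtColor(c['pixels'],cv2.COLOR_RGB2GRAY);x,y=np.round(u).astype(int)
    for r in range(y-14,y+26,3): print(r,g[r,x-24:x+26:2].tolist())
```

```text
t 30.35 pos [ 0.4712 -0.0096  0.0716] ydir -66.1 tilt [0.001 0.   ] F [ 0.8 -0.3 -1.2] w 0.637 g 53.4 q7 -1.35
turn units -0.002
shift units [-0.0023  0.0011  0.0694] rows>= 2
sc [345. 191.] [344. 200.]
177 [183, 180, 180, 180, 140, 48, 48, 47, 55, 148, 169, 167, 125, 55, 46, 46, 47, 48, 50, 46, 151, 65, 48, 63, 58]
180 [179, 182, 185, 166, 165, 75, 65, 51, 46, 155, 185, 171, 171, 168, 85, 46, 47, 48, 46, 46, 150, 81, 45, 46, 46]
183 [186, 170, 167, 165, 166, 77, 71, 47, 46, 221, 239, 234, 150, 151, 161, 65, 46, 47, 46, 49, 84, 52, 45, 45, 125]
186 [166, 164, 165, 169, 166, 90, 73, 47, 205, 230, 138, 136, 135, 136, 135, 135, 64, 46, 49, 50, 47, 45, 45, 90, 188]
189 [166, 164, 167, 171, 167, 166, 86, 123, 137, 137, 114, 93, 94, 92, 118, 134, 98, 48, 45, 46, 45, 45, 114, 180, 137]
192 [168, 164, 167, 166, 169, 171, 153, 140, 136, 135, 105, 150, 161, 142, 102, 135, 79, 66, 45, 44, 129, 85, 112, 110, 111]
195 [171, 172, 172, 173, 172, 115, 125, 153, 160, 162, 143, 138, 134, 143, 141, 137, 76, 64, 46, 87, 110, 109, 109, 109, 109]
198 [178, 169, 167, 170, 168, 135, 98, 98, 96, 102, 144, 15
[... 1724 characters left out ...]
, 156, 156, 154, 157, 153]
207 [150, 157, 179, 173, 111, 86, 88, 89, 92, 83, 76, 81, 78, 80, 85, 85, 89, 85, 88, 145, 154, 156, 160, 161, 159]
210 [97, 92, 73, 114, 120, 131, 126, 120, 121, 126, 126, 109, 91, 116, 118, 108, 107, 124, 117, 149, 165, 162, 165, 158, 156]
213 [99, 101, 63, 74, 79, 70, 61, 58, 62, 83, 93, 70, 80, 74, 90, 91, 94, 95, 92, 93, 162, 165, 111, 128, 163]
216 [94, 89, 61, 63, 61, 60, 62, 60, 57, 51, 65, 73, 72, 72, 74, 92, 88, 90, 93, 87, 91, 93, 94, 133, 163]
219 [96, 84, 61, 64, 62, 65, 61, 54, 55, 53, 57, 70, 68, 66, 67, 75, 91, 92, 92, 93, 94, 95, 94, 132, 162]
222 [97, 75, 59, 60, 63, 65, 62, 59, 57, 55, 63, 70, 71, 68, 55, 54, 57, 51, 50, 52, 49, 60, 75, 135, 156]
```

The blank's bore is at (345,192) in the scene view and its edges span 319–349 in the side view. Both agree with the stud's axis, so I'll lower it.

Call:
move_arm:
  motion:
    - [[-0.001,0.001,0.012],[0,0,0],-1]
    - [[0,0,0.012],[0,0,0],-1]
    - [[0,0,0.012],[0,0,0],-1]
    - [[0,0,0.012],[0,0,0],-1]
    - [[0,0,0.01],[0,0,0],-1]
    - [[0,0,0.006],[0,0,0],-1]
    - [[0,0,0.004],[0,0,0],-1]
    - [[0,0,0.002],[0,0,0],-1]
    - [[0,0,0],[0,0,0],-1]

```text
clock: 31.35
position: [0.4702, -0.0108, 0.0197]
ee_rot: [0.978, 0.208, -0.001, 0.0]
ft_force: [-13.5, 0.5, 26.7]
grip_width: 0.635
grasp_force: 56.4
```

Call:
move_arm:
  motion:
    - [[0,0,-0.001],[0,0,0],0.5]
    - [[0,0,0],[0,0,0],1]
    - [[0,0,0],[0,0,0],1]
    - [[0,0,0],[0,0,0],1]
    - [[0,0,-0.02],[0,0,0],1]
    - [[0,0,-0.05],[0,0,0],1]
    - [[0,0,-0.06],[0,0,0],1]
    - [[0,0,-0.06],[0,0,0],1]
    - [[0,0,-0.03],[0,0,0],1]
    - [[0,0,0],[0,0,0],1]

```text
clock: 32.35
position: [0.4724, -0.0109, 0.1874]
ee_rot: [0.978, 0.208, 0.003, 0.001]
ft_force: [-0.3, -0.1, -0.1]
grip_width: 1.003
grasp_force: 0.0
```

Run:
```python
from h import *
plan([.451,-.201,.19],-63)
snap('scene','s10');c=snap('side','v10')
for f,cc in [('scene0',(311,162)),('side0',(379,178)),('w1',(293,326))]:
    c=load(f);g=cv2.cvtColor(c['pixels'],cv2.COLOR_RGB2GRAY)
    for th in (185,200):
        n,l,s,ce=cv2.connectedComponentsWithStats((g>th).astype('uint8'))
        i=min((k for k in range(1,n) if s[k,4]>40),key=lambda k:np.hypot(*(ce[k]-cc)))
        ct=max(cv2.findContours((l==i).astype('uint8'),0,1)[0],key=len)[:,0]
        P=np.array([plane(c,*p,.024)[:2] for p in ct]).astype('float32')*1000
        h=cv2.convexHull(P)[:,0]
        w=[np.ptp(h@[np.cos(t),np.sin(t)])+np.ptp(h@[np.cos(t+np.pi/3),np.sin(t+np.pi/3)])+np.ptp(h@[np.cos(t-np.pi/3),np.sin(t-np.pi/3)]) for t in np.radians(range(60))]
        print(f,th,s[i].tolist(),'minwidth dir',int(np.argmin(w)),round(min(w)/3,1),cv2.minEnclosingCircle(P))
```

```text
t 32.35 pos [ 0.4724 -0.0109  0.1874] ydir -66.0 tilt [ 0.006 -0.001] F [-0.3 -0.1 -0.1] w 1.003 g 0.0 q7 -1.26
turn units -0.068
shift units [-0.1405  0.213  -0.0034] rows>= 4
scene0 185 [302, 156, 17, 11, 86] minwidth dir 45 44.4 ((449.71466064453125, -204.63967895507812), 24.332311630249023)
scene0 200 [303, 156, 15, 11, 57] minwidth dir 44 40.3 ((450.8341064453125, -203.4539031982422), 22.381500244140625)
side0 185 [369, 173, 21, 10, 81] minwidth dir 45 42.4 ((453.2936706542969, -205.32046508789062), 23.925241470336914)
side0 200 [398, 129, 15, 8, 82] minwidth dir 15 46.7 ((479.84576416015625, -483.2743225097656), 28.555118560791016)
w1 185 [274, 312, 40, 31, 589] minwidth dir 45 43.5 ((449.7322998046875, -203.7607421875), 24.887258529663086)
w1 200 [274, 312, 40, 30, 514] minwidth dir 45 42.3 ((450.4104919433594, -203.50274658203125), 24.07691192626953)
```

Call:
move_arm:
  motion:
    - [[-0.026,0.044,0],[0,0,0],1]
    - [[-0.026,0.044,0],[0,0,0],1]
    - [[-0.026,0.044,0],[0,0,0],1]
    - [[-0.026,0.044,0],[0,0,0],1]
    - [[-0.026,0.046,0],[0,0,0],1]
    - [[0,0,0],[0,0,0.1],1]
    - [[0,0,0],[0,0,0.1],1]
    - [[0,0,0],[0,0,0],1]
    - [[0,0,0],[0,0,0],1]
    - [[0,0,0],[0,0,0],1]

```text
clock: 33.45
position: [0.4488, -0.2022, 0.1835]
ee_rot: [0.991, 0.131, -0.0, -0.0]
ft_force: [-0.3, 0.4, 0.5]
grip_width: 1.001
grasp_force: 0.0
```

Run:
```python
from h import *
plan([.4505,-.202,.004],-75)
c=snap('wrist','w11');g=cv2.cvtColor(c['pixels'],cv2.COLOR_RGB2GRAY);u=proj(c,[.4505,-.202,.024]);print(u)
x,y=np.round(u).astype(int)
for r in range(y-32,y+33,4): print(r,g[r,x-32:x+33:3].tolist())
```

```text
t 33.45 pos [ 0.4488 -0.2022  0.1835] ydir -74.9 tilt [-0.001  0.   ] F [-0.3  0.4  0.5] w 1.001 g 0.0 q7 -1.01
turn units 0.002
shift units [0.0022 0.0003 0.2393] rows>= 4
[325.22003595 176.49011271]
144 [173, 168, 164, 172, 178, 176, 156, 101, 96, 94, 93, 93, 92, 94, 94, 111, 152, 173, 171, 171, 170, 170]
148 [173, 174, 170, 169, 163, 99, 96, 98, 97, 88, 59, 70, 60, 78, 93, 91, 95, 113, 147, 174, 177, 177]
152 [169, 175, 172, 162, 92, 95, 93, 76, 53, 108, 232, 239, 239, 173, 68, 71, 93, 94, 93, 169, 169, 169]
156 [167, 177, 173, 148, 97, 67, 60, 153, 239, 239, 238, 238, 239, 239, 240, 211, 93, 61, 98, 175, 168, 163]
160 [175, 180, 177, 159, 75, 202, 239, 239, 239, 238, 238, 238, 239, 238, 238, 238, 239, 230, 125, 118, 169, 169]
164 [172, 169, 169, 214, 239, 239, 238, 238, 239, 235, 190, 158, 169, 226, 239, 238, 238, 238, 239, 234, 169, 177]
168 [173, 170, 168, 214, 239, 239, 239, 224, 178, 171, 167, 166, 172, 177, 174, 196, 236, 238, 238, 237, 172, 175]
172 [170, 175, 173, 213, 239, 239, 238, 108, 138, 172, 177, 175, 171, 176, 153, 111, 220, 239, 238, 237, 175, 176]
176 [170, 173, 
[... 293 characters left out ...]
228, 156, 159]
188 [174, 171, 167, 184, 239, 239, 238, 239, 232, 135, 56, 56, 54, 88, 216, 240, 239, 239, 238, 227, 152, 154]
192 [163, 164, 163, 152, 193, 236, 239, 238, 238, 239, 240, 194, 235, 239, 239, 238, 239, 239, 227, 165, 153, 155]
196 [155, 157, 156, 152, 151, 156, 174, 229, 239, 239, 239, 239, 238, 238, 238, 237, 200, 157, 157, 157, 156, 159]
200 [155, 159, 158, 154, 154, 156, 152, 159, 158, 213, 238, 239, 239, 227, 167, 153, 158, 157, 160, 160, 153, 160]
204 [161, 159, 158, 153, 149, 154, 151, 151, 154, 155, 158, 176, 159, 158, 156, 157, 157, 160, 157, 155, 158, 156]
208 [159, 162, 162, 159, 159, 160, 158, 157, 157, 154, 157, 159, 160, 157, 156, 159, 159, 159, 156, 158, 158, 157]
```

The hex nut's flats face the pads squarely, edges at 302 and 351 and centred on the fingers.

Call:
move_arm:
  motion:
    - [[0.002,0.001,0.06],[0,0,0],1]
    - [[0,0,0.06],[0,0,0],1]
    - [[0,0,0.06],[0,0,0],1]
    - [[0,0,0.035],[0,0,0],1]
    - [[0,0,0.017],[0,0,0],1]
    - [[0,0,0.004],[0,0,0],1]
    - [[0,0,0],[0,0,0],-1]
    - [[0,0,0],[0,0,0],-1]
    - [[0,0,0],[0,0,0],-1]
    - [[0,0,0],[0,0,0],-1]
    - [[0,0,0],[0,0,0],-1]
    - [[0,0,0],[0,0,0],-1]
  newtons: 50

```text
clock: 34.7
position: [0.4517, -0.2035, 0.0087]
ee_rot: [0.991, 0.13, 0.001, 0.001]
ft_force: [-1.9, 0.1, 7.3]
grip_width: 0.499
grasp_force: 50.9
```

Call:
move_arm:
  motion:
    - [[0,0,0],[0,0,0],-1]
    - [[0,0,-0.01],[0,0,0],-1]
    - [[0,0,-0.03],[0,0,0],-1]
    - [[0,0,-0.05],[0,0,0],-1]
    - [[0,0,-0.06],[0,0,0],-1]
    - [[0,0,-0.05],[0,0,0],-1]
    - [[0,0,0],[0,0,0],-1]
    - [[0,0,0],[0,0,0],-1]

```text
clock: 35.5
position: [0.4509, -0.2031, 0.158]
ee_rot: [0.991, 0.13, 0.001, 0.001]
ft_force: [-0.0, -0.3, -2.6]
grip_width: 0.501
grasp_force: 51.8
```

Run:
```python
from h import *
plan([.470,-.011,.15],-75)
c=snap('wrist','w12');g=cv2.cvtColor(c['pixels'],cv2.COLOR_RGB2GRAY)
for r in range(216,336,6): print(r,g[r,265:390:5].tolist())
```

```text
t 35.50 pos [ 0.4509 -0.2031  0.158 ] ydir -75.0 tilt [ 0.002 -0.001] F [-0.  -0.3 -2.6] w 0.501 g 51.8 q7 -1.03
turn units -0.001
shift units [ 0.0909 -0.2409  0.0107] rows>= 5
216 [201, 190, 197, 195, 196, 187, 178, 170, 147, 64, 65, 66, 66, 65, 64, 72, 175, 174, 176, 170, 174, 176, 171, 177, 178]
222 [204, 192, 192, 200, 198, 183, 122, 65, 61, 66, 63, 66, 66, 67, 66, 65, 62, 65, 161, 177, 173, 165, 183, 184, 177]
228 [188, 200, 193, 194, 109, 63, 63, 67, 66, 67, 64, 128, 149, 103, 61, 64, 64, 65, 62, 63, 149, 177, 179, 174, 174]
234 [195, 198, 205, 64, 65, 67, 67, 68, 75, 132, 134, 150, 147, 117, 111, 101, 65, 64, 65, 64, 62, 87, 170, 181, 179]
240 [196, 198, 141, 66, 68, 65, 93, 133, 134, 133, 131, 125, 113, 111, 111, 111, 112, 108, 65, 64, 64, 63, 178, 173, 173]
246 [119, 120, 67, 65, 110, 132, 134, 133, 117, 112, 110, 111, 112, 111, 111, 112, 110, 111, 110, 111, 73, 65, 91, 109, 109]
252 [63, 43, 124, 132, 133, 134, 134, 117, 110, 109, 111, 172, 179, 118, 110, 109, 111, 110, 111, 110, 109, 110, 84, 63, 63]
258 [67, 13, 112, 113, 134, 109, 110, 109, 110, 183, 196, 191, 179, 179,
[... 803 characters left out ...]
1, 63, 64, 64, 63, 64, 64, 62, 202, 238, 240, 241, 241, 240, 45, 8, 20]
306 [13, 4, 228, 233, 236, 237, 235, 234, 234, 235, 215, 69, 60, 100, 232, 235, 236, 236, 240, 237, 236, 239, 117, 11, 27]
312 [12, 11, 190, 198, 220, 231, 232, 233, 233, 233, 234, 235, 239, 235, 234, 234, 233, 234, 234, 233, 176, 174, 168, 10, 26]
318 [21, 75, 198, 195, 188, 196, 197, 230, 232, 232, 235, 235, 234, 237, 231, 233, 232, 220, 172, 165, 168, 180, 173, 8, 32]
324 [21, 171, 192, 198, 191, 194, 174, 177, 170, 209, 231, 232, 232, 231, 230, 190, 173, 174, 176, 170, 177, 169, 179, 30, 30]
330 [27, 197, 187, 189, 194, 181, 171, 176, 172, 172, 173, 184, 213, 168, 176, 174, 175, 183, 174, 178, 175, 176, 174, 119, 30]
```

Call:
move_arm:
  motion:
    - [[0.015,-0.04,0],[0,0,0],-1]
    - [[0.015,-0.04,0],[0,0,0],-1]
    - [[0.015,-0.04,0],[0,0,0],-1]
    - [[0.015,-0.04,0],[0,0,0],-1]
    - [[0.015,-0.04,0],[0,0,0],-1]
    - [[0.016,-0.041,0],[0,0,0],-1]
    - [[0,0,0.04],[0,0,0],-1]
    - [[0,0,0.04],[0,0,0],-1]
    - [[0,0,0.02],[0,0,0],-1]
    - [[0,0,0],[0,0,0],-1]
    - [[0,0,0],[0,0,0],-1]

```text
clock: 36.65
position: [0.4693, -0.0105, 0.0816]
ee_rot: [0.991, 0.13, -0.001, -0.0]
ft_force: [0.1, 0.1, -1.1]
grip_width: 0.497
grasp_force: 51.6
```

Run:
```python
from h import *
plan([.470,-.011,.0387],-75)
c=load('w12');print(plane(c,324.5,279,.173))
a=snap('scene','s12');b=snap('side','v12')
for c in (a,b):
    u=proj(c,[.471,-.010,.024+.073]);x,y=np.round(u).astype(int);print(u)
    g=cv2.cvtColor(c['pixels'],cv2.COLOR_RGB2GRAY)
    for r in range(y-8,y+14,3): print(r,g[r,x-20:x+22:2].tolist())
```

```text
t 36.65 pos [ 0.4693 -0.0105  0.0816] ydir -75.0 tilt [-0.002  0.001] F [ 0.1  0.1 -1.1] w 0.497 g 51.6 q7 -1.49
turn units -0.0
shift units [0.0007 0.0008 0.0572] rows>= 1
[ 0.45071187 -0.20248643  0.173     ]
[344.93839123 186.53031305]
179 [182, 170, 165, 166, 150, 69, 52, 47, 53, 164, 166, 135, 47, 48, 49, 49, 46, 89, 68, 46, 46]
182 [169, 168, 168, 169, 143, 70, 49, 58, 103, 108, 105, 108, 96, 47, 47, 50, 50, 48, 46, 47, 45]
185 [167, 169, 167, 168, 170, 111, 100, 109, 96, 76, 78, 78, 77, 57, 47, 47, 47, 47, 46, 58, 154]
188 [168, 168, 170, 169, 170, 171, 90, 109, 102, 86, 93, 83, 75, 71, 53, 46, 48, 47, 108, 172, 177]
191 [166, 171, 170, 174, 173, 169, 83, 90, 115, 113, 114, 115, 101, 74, 56, 45, 51, 168, 167, 174, 174]
194 [172, 168, 171, 169, 172, 136, 116, 77, 80, 81, 81, 81, 74, 79, 51, 84, 157, 97, 110, 110, 110]
197 [183, 171, 171, 169, 117, 106, 205, 197, 94, 79, 79, 80, 79, 95, 155, 103, 111, 109, 111, 109, 110]
200 [186, 180, 165, 113, 105, 209, 234, 215, 158, 105, 107, 130, 134, 134, 135, 129, 111, 101, 106, 111, 110]
[335.11269711 188.23227071]
180 [172, 175, 177, 189, 21, 32, 45, 41, 40, 43, 37, 36, 36, 36, 73, 181, 180, 176, 172, 175, 176]
183 [176, 174, 177, 179, 46, 36, 34, 42, 40, 40, 39, 39, 55, 82, 140, 184, 173, 174, 169, 172, 170]
186 [172, 175, 172, 181, 116, 68, 45, 36, 40, 34, 39, 53, 66, 80, 100, 93, 159, 175, 179, 177, 182]
189 [173, 172, 174, 180, 118, 114, 76, 37, 36, 32, 36, 73, 66, 68, 87, 102, 94, 162, 177, 172, 178]
192 [176, 178, 146, 147, 113, 76, 72, 37, 37, 36, 37, 71, 80, 102, 98, 81, 65, 136, 170, 172, 175]
195 [176, 166, 125, 96, 81, 65, 74, 33, 36, 42, 36, 72, 65, 73, 68, 68, 64, 142, 175, 174, 173]
198 [176, 171, 172, 173, 155, 64, 66, 37, 41, 37, 42, 73, 66, 66, 67, 65, 64, 149, 173, 175, 170]
201 [174, 175, 168, 173, 173, 150, 70, 69, 68, 69, 60, 69, 70, 68, 66, 75, 125, 157, 155, 155, 156]
```

The nut's bore sits at x≈345 (scene) and the nut spans 323–348 (side), both on the stud's axis. I'll lower it.

Call:
move_arm:
  motion:
    - [[0.001,0.001,0.012],[0,0,0],-1]
    - [[0,0,0.012],[0,0,0],-1]
    - [[0,0,0.012],[0,0,0],-1]
    - [[0,0,0.009],[0,0,0],-1]
    - [[0,0,0.006],[0,0,0],-1]
    - [[0,0,0.004],[0,0,0],-1]
    - [[0,0,0.002],[0,0,0],-1]
    - [[0,0,0.001],[0,0,0],-1]
    - [[0,0,0],[0,0,0],-1]

```text
clock: 37.65
position: [0.471, -0.0112, 0.0388]
ee_rot: [0.991, 0.13, 0.0, 0.0]
ft_force: [-0.1, -0.1, -1.9]
grip_width: 0.5
grasp_force: 51.7
```

Call:
move_arm:
  motion:
    - [[0,0,0.002],[0,0,0],-1]
    - [[0,0,0],[0,0,0],-1]
    - [[0,0,0],[0,0,0],-1]

```text
clock: 37.95
position: [0.4711, -0.0112, 0.0386]
ee_rot: [0.991, 0.13, 0.0, 0.001]
ft_force: [-10.7, 0.4, 22.0]
grip_width: 0.502
grasp_force: 54.4
```

Seated (22 N of contact at the right height). Release and retreat.

Call:
move_arm:
  motion:
    - [[0,0,-0.001],[0,0,0],0.3]
    - [[0,0,0],[0,0,0],0.7]
    - [[0,0,0],[0,0,0],1]
    - [[0,0,0],[0,0,0],1]
    - [[0,0,-0.02],[0,0,0],1]
    - [[0,0,-0.05],[0,0,0],1]
    - [[0,0,-0.06],[0,0,0],1]
    - [[0,0,-0.06],[0,0,0],1]
    - [[0,0,-0.06],[0,0,0],1]
    - [[0,0,-0.04],[0,0,0],1]
    - [[0,0,0],[0,0,0],1]
    - [[0,0,0],[0,0,0],1]

```text
clock: 39.15
position: [0.4709, -0.0113, 0.2554]
ee_rot: [0.991, 0.13, 0.0, 0.0]
ft_force: [-0.0, -0.0, -0.9]
grip_width: 0.998
grasp_force: 0.0
```

```bash
python3 -c "
from h import *
st()
a=snap('scene','s13');b=snap('side','v13')
f=lambda c,x0,y0,x1,y1:cv2.resize(c['pixels'][y0:y1,x0:x1,::-1],(400,300),interpolation=cv2.INTER_CUBIC)
cv2.imwrite('pics/fin.png',np.vstack([np.hstack([f(a,215,135,295,195),f(a,304,175,384,235)]),np.hstack([f(b,295,120,375,180),f(b,290,180,380,247)])]))"
```

```text
t 39.15 pos [ 0.4709 -0.0113  0.2554] ydir -75.0 tilt [ 0.001 -0.   ] F [-0.  -0.  -0.9] w 0.998 g 0.0 q7 -1.38
```

View pics/fin.png

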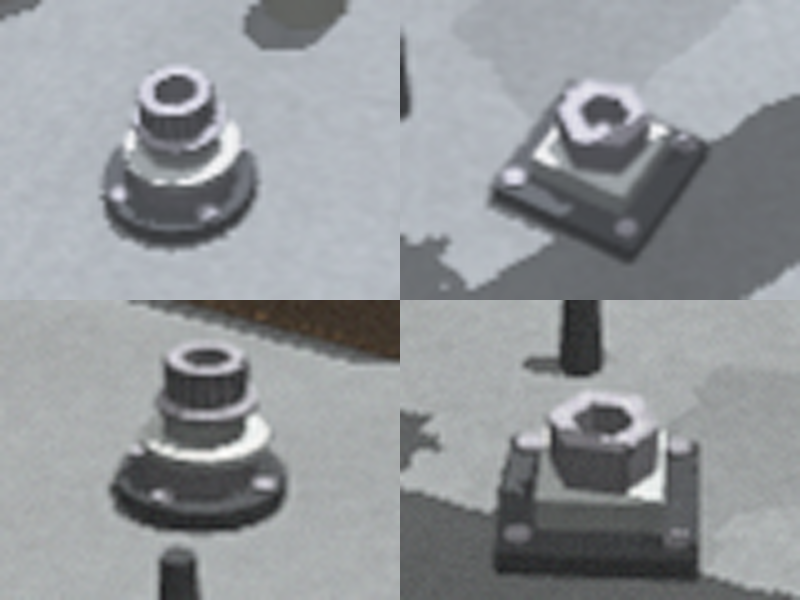

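Both stacks are complete, level and in the right order: spacer, flange and round nut at (178,150) in the picture, blank and hex nut at (605,130). The gripper is clear, so I'm handing in.

```bash
python3 -c "
from h import *
print(order.hand_in())"
```

```text
the job is handed in; nothing more can be done
None
```

Both jigs are loaded in the order you gave and the job was handed in at about 39 s; the final pictures show all five parts seated level on their studs, but the hand-in returned no verdict.

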